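# Load the orbital shaker in balance

### The job

Load the orbital shaker so that it will run balanced: from the bottles standing between the centrifuge and the shaker (not the stock at the far left end of the bench), stand the two medium and the two small reagent bottles in its four holders, one in each, with the two medium ones diagonally opposite each other and the two small ones diagonally opposite each other. Set each bottle down upright rather than dropping it in, and leave the largest bottle, which has no counterpart, and the specimen cup where they stand.

Things in the scene. Friction and masses are not known exactly. Their poses are not given: they have to be found in the camera images.
- bottle_a_center (a point): a medium reagent bottle: white, round, label band, screw cap (teal). 98 mm tall, 0.26 kg; body 55 mm diameter, straight up to 58 mm height, then a shoulder narrowing to 36 mm at 70 mm; cap 37 mm diameter from 75 mm to the top. The point is on its axis half-way up, 49 mm above its underside; z up along the bottle. Same size as bottle_b.
- bottle_b_center (a point): a medium reagent bottle: white, round, label band, screw cap (orange). 98 mm tall, 0.26 kg; body 55 mm diameter, straight up to 58 mm height, then a shoulder narrowing to 36 mm at 70 mm; cap 37 mm diameter from 75 mm to the top. The point is on its axis half-way up, 49 mm above its underside; z up along the bottle. Same size as bottle_a.
- vial_a_center (a point): a small reagent bottle: white, round, label band, light grey screw cap. 70 mm tall, 0.11 kg; body 42 mm diameter, straight up to 38 mm height, then a shoulder narrowing to 28 mm at 44 mm; cap 30 mm diameter from 47 mm to the top. The point is on its axis half-way up, 35 mm above its underside; z up along the bottle. Same size and look as vial_b.
- vial_b_center (a point): a small reagent bottle: white, round, label band, light grey screw cap. 70 mm tall, 0.11 kg; body 42 mm diameter, straight up to 38 mm height, then a shoulder narrowing to 28 mm at 44 mm; cap 30 mm diameter from 47 mm to the top. The point is on its axis half-way up, 35 mm above its underside; z up along the bottle. Same size and look as vial_a.
- odd_bottle_center (a point): the largest reagent bottle, the only one of its size: body 62 mm diameter, 118 mm tall, green cap, 0.4 kg; loose, stays where it is. The point is on its axis half-way up.
- cup_center (a point): a specimen cup: squat tub, 66 mm tall, with a wide 64 mm screw lid; loose, stays where it is. The point is on its axis half-way up.
- holder0 (a point): the front left holder on the orbital shaker (panel towards the robot): six upright metal prongs in a ring, 72 mm inside diameter, 27 mm high, tips flared to 82 mm. The point is the centre of its floor, on which a bottle stands, 74 mm above the worktop. Frame: the shaker's, x from panel to back, y left, z up. The shaker stands firm. Neighbours are 100 mm apart; holder2 (back right) is diagonally opposite.
- holder1 (a point): the back left holder on the orbital shaker (panel towards the robot): six upright metal prongs in a ring, 72 mm inside diameter, 27 mm high, tips flared to 82 mm. The point is the centre of its floor, on which a bottle stands, 74 mm above the worktop. Frame: the shaker's, x from panel to back, y left, z up. The shaker stands firm. Neighbours are 100 mm apart; holder3 (front right) is diagonally opposite.
- holder2 (a point): the back right holder on the orbital shaker (panel towards the robot): six upright metal prongs in a ring, 72 mm inside diameter, 27 mm high, tips flared to 82 mm. The point is the centre of its floor, on which a bottle stands, 74 mm above the worktop. Frame: the shaker's, x from panel to back, y left, z up. The shaker stands firm. Neighbours are 100 mm apart; holder0 (front left) is diagonally opposite.
- holder3 (a point): the front right holder on the orbital shaker (panel towards the robot): six upright metal prongs in a ring, 72 mm inside diameter, 27 mm high, tips flared to 82 mm. The point is the centre of its floor, on which a bottle stands, 74 mm above the worktop. Frame: the shaker's, x from panel to back, y left, z up. The shaker stands firm. Neighbours are 100 mm apart; holder1 (back left) is diagonally opposite.
Things that resemble listed ones, but are neither listed nor needed, are in the scene too. What is shaped like the part that bears vial_a_center but purple is not meant.

How it is judged:
By the outcome, as a careful person would: the job done as asked, in the order asked, and still so for the second after the job is handed in, with the robot touching nothing.
It also fails if it takes over 126 s, if anything falls off the work surface, if the arm or the gripper's body presses on something with over 40 N, if the wrist force passes 120 N, or if a joint passes its speed limit or range.

### The arm

A 7-joint arm with a two-finger parallel gripper is mounted at the origin on a cart in front of the work surface, level with it; the furniture and walls round the work are solid. World frame = base frame: x ahead of the robot, y to its left, z up, the work surface at z = 0. Lengths are in m, angles in rad, forces in N, time in s.
With the tool pointing down it reaches from about 0.425 to 1.025 m from the base axis. Payload 9.4 kg.
Tool frame: the origin (TCP) lies midway between the tips of the shut fingers; the grasp point (between the pads) lies 19 mm behind it; z points along the fingers, y is the direction in which the jaws open and shut (so a half turn about z gives the same grasp; the last joint's range is limited). The gripper opens to 85 mm and grips with 20 to 120 N. Pads are 22 mm wide; open, the fingers measure 114 mm over their backs; the gripper's body (76 mm by 85 mm) begins 54 mm behind the grasp point. The pads swing forward as they close: fully open they stand 13 mm farther back than shut.
Start: joints at [-1.398, 0.599, -0.003, 1.599, 0.002, 0.943, -0.08], TCP at [0.179, 0.702, 0.231] pointing down, gripper open.
Joint ranges: [-2.57, 2.57], [-0.35, 1.97], [-1.29, 1.29], [0.11, 2.56], [-1.05, 4.19], [0.11, 1.86], [-2.63, 2.63]. Speed limits (rad/s): [2.22, 2.22, 3.01, 3.01, 3.14, 3.14, 3.14].

### API

Orientations are given as a rotation vector (axis times angle).
In Python, from bench import robot gives the robot as it stands.
- The arm moves only by the tool move_arm, never from a script. Its argument "series" is a list of rows, each a list of 3 entries, a list of its own where there are three numbers: the closure, from 0 (fully open) to 1 (shut), then the shift along the tool's x, y, z in m, then the turn about the tool's z in degrees. A call has 1 to 10 rows; each row shifts and turns the pose as measured when the row begins, along the tool's axes as they then stand; what a row does not reach is not made up. A row lasts 1/12 s, in which the tool goes at most 41.7 mm and 7.16 degrees, less where a joint would pass 70% of its speed; a pose out of reach is approached as far as the arm can. A call is refused whole if a number of a shift passes 0.0417 or a number of a turn 7.16, either way. A call with a gripper value outside its range is refused whole. The fingers move at their own pace and stop on an object; "newtons" is the grip in N (left out, the last holds). Time passes only in rows, so rows that do not move let the fingers close. It gives the time, the measured TCP pose, the force and the opening at its end, in the units of the state.
- robot.read_state(): the state, without advancing time (a new reading comes with each control period).
- robot.read_camera(name): name is "side" or "top" or "wrist"; returns the picture (384x512x3 uint8, blue, green, red); there is no depth.
- robot.camera_params(name): a dict with "vertical_fov" (degrees; the focal length in pixels is half the picture's height over the tangent of half this angle, whatever the lens; pixels are square), "cx", "cy" (the principal point, pixels), "rvec" (rotation vector, rad) and "tvec" (3), from world to camera coordinates, as OpenCV has them; the wrist camera has in their place "hand_eye" (4x4, takes a point from camera to tool coordinates, whose origin is the TCP and whose axes are the flange's). Camera axes: x right, y down, z forward; pixel columns grow to the right and rows downward; lengths in m; the calibration is good to about 2 mm. A picture is of the moment at which its call begins: read the wrist's pose just before it. camera_params takes no time and is no camera call.
- robot.finish_job(): hands the job in, once; it reports no verdict.
The state is a dict: "time": time; "joints": joint angles; "dq": joint speeds; "effort": joint torques, N m; "position": TCP position; "tcp_rot": TCP orientation; "force": force on the tool from outside, world axes, zero at the start; "ft_torque": the same for the moment, N m; "grip_width": finger opening in m.
Only numpy, scipy, OpenCV 4.12 (cv2) and the standard library are available. Lean on these libraries where they do the work, as an engineer would, in place of code of your own. Each camera call takes 0.05 s, during which the arm holds its last target.

## Working session

There is one attempt and no reset: what is moved stays moved. The work goes in short steps, Python scripts to look and compute and a tool call to move; the robot and the scene stay as the last step left them, time stands still between calls to the robot, and variables do not carry over. Pictures are saved under pics/ and viewed, and the job is handed in when it is done.

Besides the shell and the picture viewer there is one more tool, called after "Emit:" as name(argument=value, ...) on one line, values as JSON. move_arm: Moves the arm, as the interface text tells. Its arguments: {"type":"object","properties":{"series":{"type":"array"},"newtons":{"type":"number"}},"required":["series"]}

```bash
mkdir -p pics; ls; cat > h.py <<'E'
import numpy as np, cv2
from bench import robot
from scipy.spatial.transform import Rotation as R
def snap(n,f):
    s=robot.read_state(); im=robot.read_camera(n); cv2.imwrite('pics/'+f,im); return s,im
E
python3 - <<'E'
from h import *
for n in ['side','top','wrist']:
    s,im=snap(n,n+'0.png'); print(n,robot.camera_params(n))
print(s)
E
```

```text
pics
side {'vertical_fov': 47.82250050926433, 'cx': 255.74581529519736, 'cy': 197.16349167189145, 'rvec': array([ 2.18264389, -0.21787832,  0.11760625]), 'tvec': array([-0.50818611,  0.16804246,  1.27511033])}
top {'vertical_fov': 51.39692929200149, 'cx': 255.20769355054318, 'cy': 195.75797999294105, 'rvec': array([ 2.11922219, -2.15489674,  0.13212184]), 'tvec': array([0.0770594 , 0.51487757, 0.97703484])}
wrist {'vertical_fov': 60.45596399591568, 'cx': 253.93541322317904, 'cy': 192.01778554282532, 'hand_eye': array([[-7.44578200e-05, -9.45008505e-01, -3.27045745e-01,
         8.39848211e-02],
       [ 9.99999921e-01,  5.74059850e-05, -3.93544207e-04,
        -2.79723362e-04],
       [ 3.90677006e-04, -3.27045748e-01,  9.45008426e-01,
        -1.42481284e-01],
       [ 0.00000000e+00,  0.00000000e+00,  0.00000000e+00,
         1.00000000e+00]])}
{'time': 0.1, 'joints': array([-1.39766786,  0.60003457, -0.00253585,  1.60001416,  0.00179736,
        0.94288586, -0.07982026]), 'dq': array([ 9.61797360e-04, -2.52591347e-03, -3.58351856e-05,  8.87758137e-04,
       -9.26736696e-05,  4.44392368e-04,  3.21133272e-05]), 'effort': array([ 6.02980188e-03, -7.77992749e+01,  1.57006793e+00, -2.58626282e+01,
        1.26556636e-02,  5.50841607e-03, -1.51171986e-05]), 'position': array([0.17916391, 0.70210605, 0.23052379]), 'tcp_rot': array([-3.91357510e-01, -3.11708084e+00,  2.10371580e-03]), 'force': array([ 0.95337828,  0.47206122, -0.68622511]), 'ft_torque': array([-0.03765031, -0.0106705 ,  0.01621923]), 'grip_width': 0.08578392988364651}
```

View pics/side0.png

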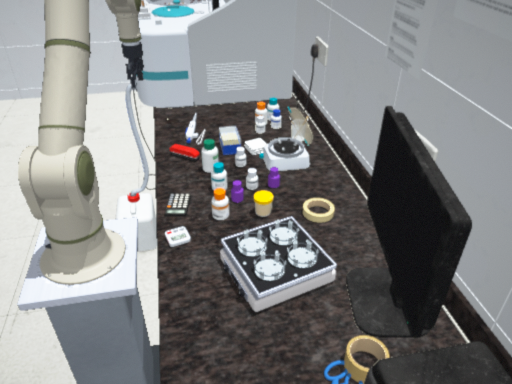

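View pics/top0.png

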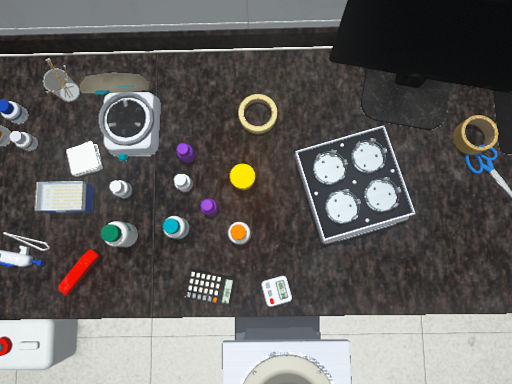

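View pics/wrist0.png

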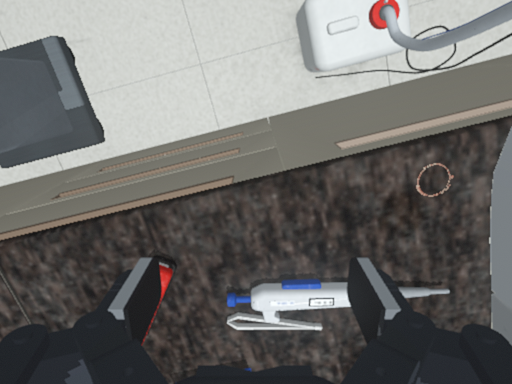

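```bash
python3 - <<'E'
import cv2
t=cv2.imread('pics/top0.png'); s=cv2.imread('pics/side0.png')
cv2.imwrite('pics/tA.png',cv2.resize(t[120:270,90:270],None,fx=4,fy=4,interpolation=cv2.INTER_CUBIC)[:600,:720])
cv2.imwrite('pics/tB.png',cv2.resize(t[115:255,285:425],None,fx=4,fy=4,interpolation=cv2.INTER_CUBIC))
cv2.imwrite('pics/sA.png',cv2.resize(s[90:230,160:310],None,fx=4,fy=4,interpolation=cv2.INTER_CUBIC))
cv2.imwrite('pics/sB.png',cv2.resize(s[205:325,210:345],None,fx=5,fy=5,interpolation=cv2.INTER_CUBIC))
E
```

```text
(no output)
```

View pics/tA.png

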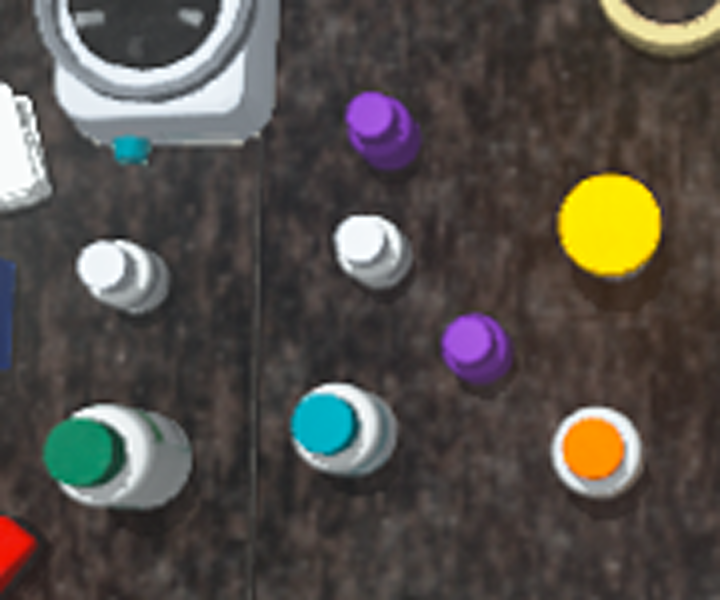

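View pics/tB.png

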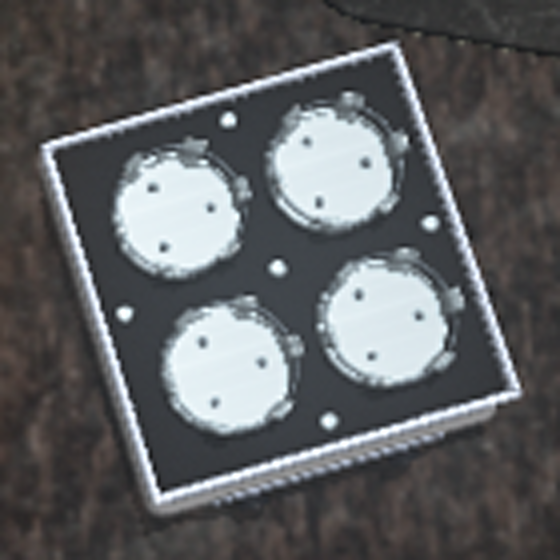

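View pics/sA.png

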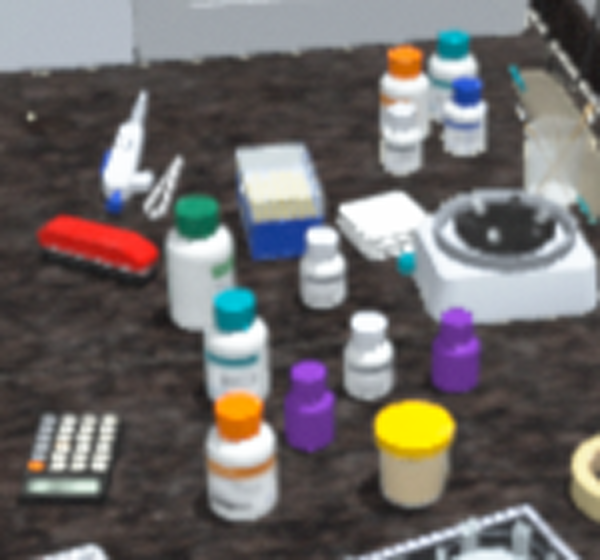

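View pics/sB.png

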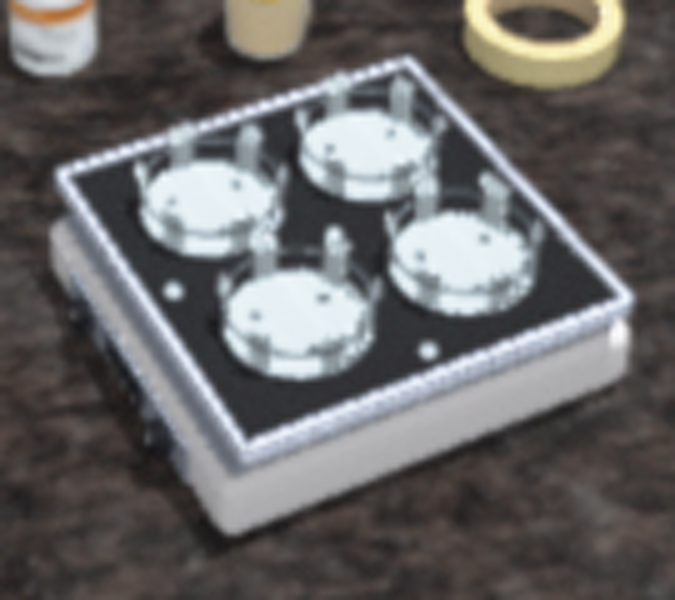

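```bash
cat >> h.py <<'E'
def K(p): 
    f=192/np.tan(np.radians(p['vertical_fov']/2)); return np.array([[f,0,p['cx']],[0,f,p['cy']],[0,0,1]])
def P(n):
    p=robot.camera_params(n); return K(p)@np.c_[cv2.Rodrigues(p['rvec'])[0],p['tvec']]
def tri(a,b):
    X=cv2.triangulatePoints(P('top'),P('side'),np.array(a,float).reshape(2,1),np.array(b,float).reshape(2,1)); X=X[:3,0]/X[3,0]
    e=[np.round((lambda q:q[:2]/q[2])(P(n)@np.r_[X,1])-u,1) for n,u in(('top',a),('side',b))]
    return X,e
def atz(n,u,z):
    M=P(n); A=np.c_[M[:,:2],M[:,2]*z+M[:,3]]; h=np.linalg.solve(A,np.r_[u,1]); return h[:2]/h[2]
E
python3 - <<'E'
from h import *
A=lambda x,y:((x+.5)/4-.5+90,(y+.5)/4-.5+120)
SA=lambda x,y:((x+.5)/4-.5+160,(y+.5)/4-.5+90)
B=lambda x,y:((x+.5)/4-.5+285,(y+.5)/4-.5+115)
SB=lambda x,y:((x+.5)/5-.5+210,(y+.5)/5-.5+205)
for n,a,b,z in [('orange b',A(594,449),SA(240,404),.098),('teal a',A(324,423),SA(236,299),.098),('vialL',A(103,266),SA(321,236),.07),('vialR',A(363,242),SA(369,320),.07),('purB',A(370,115),SA(457,317),.07),('purF',A(470,340),SA(309,370),.07),('green',A(85,452),SA(197,207),.118),('cup',A(610,224),SA(414,422),.066),
 ('h0',B(230,367),SB(211,205),.074),('h1',B(180,212),SB(366,150),.074),('h2',B(335,165),SB(462,250),.074),('h3',B(388,320),SB(297,308),.074)]:
    X,e=tri(a,b); print(n,X.round(4),*e,'top@z',atz('top',a,z).round(4),'side@z',atz('side',b,z).round(4))
c=robot.camera_params('top');Rm=cv2.Rodrigues(c['rvec'])[0];print(-Rm.T@c['tvec'])
print(R.from_rotvec(robot.read_state()['tcp_rot']).as_matrix().round(3))
E
```

```text
orange b [0.4227 0.109  0.0969] [ 0.  -0.3] [-0.2  0. ] top@z [0.4219 0.109 ] side@z [0.4232 0.1074]
teal a [0.4408 0.2698 0.0964] [ 0.  -0.3] [-0.2  0. ] top@z [0.4399 0.2694] side@z [0.4411 0.2672]
vialL [0.5418 0.4166 0.0678] [-0.   0.2] [ 0.1 -0. ] top@z [0.542  0.4158] side@z [0.5406 0.4126]
vialR [0.555  0.253  0.0713] [ 0.  -0.5] [-0.3  0.1] top@z [0.5541 0.2534] side@z [0.5564 0.2552]
purB [0.6357 0.2507 0.0665] [-0.   0.2] [ 0.1 -0. ] top@z [0.6352 0.2499] side@z [0.6338 0.2451]
purF [0.4914 0.1865 0.0702] [-0.   0.1] [ 0. -0.] top@z [0.4915 0.1865] side@z [0.4913 0.1867]
green [0.4239 0.4045 0.1174] [ 0. -0.] [-0.  0.] top@z [0.4239 0.4043] side@z [0.4239 0.4034]
cup [0.5632 0.0997 0.0666] [-0.  0.] [ 0. -0.] top@z [0.5633 0.0998] side@z [0.5634 0.1006]
h0 [ 0.4793 -0.1427  0.0758] [-0.   0.6] [ 0.4 -0.1] top@z [ 0.4809 -0.1432] side@z [ 0.4785 -0.1408]
h1 [ 0.5749 -0.1161  0.0777] [-0.1  0.8] [ 0.6 -0.1] top@z [ 0.5776 -0.117 ] side@z [ 0.5744 -0.1122]
h2 [ 0.6023 -0.2112  0.0825] [-0.   0.4] [ 0.3 -0.1] top@z [ 0.6054 -0.2136] side@z [ 0.6046 -0.2028]
h3 [ 0.5057 -0.2374  0.0833] [-0.   0.4] [ 0.3 -0.1] top@z [ 0.508  -0.2403] side@z [ 0.5072 -0.2283]
[0.37027732 0.04885638 1.04218132]
[[-0.969  0.247 -0.   ]
 [ 0.247  0.969 -0.001]
 [-0.    -0.001 -1.   ]]
```

Top view: the small bottles are the white caps at (116,186) and (181,180). The purple ones at (182,149) and (208,205) are excluded by colour, and the grey cap at (20,140) is the stock. The mediums are teal (171,226) and orange (238,232). Green (111,233) and the yellow cup (242,176) stay. The crops confirm this.
Plan: left vial→h3, teal→h2, right vial→h1, orange→h0.

Emit:
move_arm(series=[[0.3, [-0.037, -0.0165, 0], 0], [0.3, [-0.037, -0.0165, 0], 0], [0.3, [-0.037, -0.0165, 0], 0], [0.3, [-0.037, -0.0165, 0], 0], [0.3, [-0.037, -0.0165, 0], 0], [0.3, [-0.037, -0.0165, 0], 0], [0.3, [-0.037, -0.0165, 0], 0], [0.3, [-0.037, -0.0165, 0], 0], [0.3, [-0.037, -0.0165, 0], 0], [0.3, [-0.037, -0.0165, 0], 0]], newtons=40)

```text
time: 0.98
position: [0.4953, 0.4524, 0.2249]
tcp_rot: [-0.357, -3.113, 0.004]
force: [1.3, 0.7, -0.1]
grip_width: 0.0599
```

```bash
cat > go.py <<'E'
# usage: go.py x y z -> remaining shift in tool axes, yaw
import sys; from h import *
s=robot.read_state(); M=R.from_rotvec(s['tcp_rot']).as_matrix()
t=np.array([float(v) for v in sys.argv[1:4]])
d=M.T@(t-s['position'])
print('t',round(s['time'],2),'pos',s['position'].round(4),'shift',d.round(4),'yaw y',np.degrees(np.arctan2(M[1,1],M[0,1])).round(1),'tilt',M[:,2].round(3),'F',s['force'].round(1),'w',round(s['grip_width'],4),'j',s['joints'].round(2))
E
python3 go.py .542 .416 .2
```

```text
t 0.98 pos [0.4953 0.4524 0.2249] shift [-0.0539 -0.0248  0.0245] yaw y 76.9 tilt [-0.009 -0.001 -1.   ] F [ 1.3  0.7 -0.1] w 0.0599 j [-0.81  0.54 -0.01  1.73  0.    0.87  0.52]
```

Emit:
move_arm(series=[[0.3, [-0.03, -0.013, 0.012], 0], [0.3, [-0.021, -0.01, 0.012], 0], [0.3, [0, 0, 0], 0], [0.3, [0, 0, 0], 0]])

```text
time: 1.32
position: [0.5516, 0.4056, 0.1993]
tcp_rot: [-0.381, -3.115, 0.009]
force: [-0.0, 0.8, 0.0]
grip_width: 0.0599
```

```bash
python3 go.py .542 .416 .2; python3 -c "
from h import *
snap('wrist','w1.png')"
```

```text
t 1.32 pos [0.5516 0.4056 0.1993] shift [ 0.0118  0.0078 -0.0007] yaw y 76.0 tilt [-0.004 -0.005 -1.   ] F [-0.   0.8  0. ] w 0.0599 j [-0.71  0.58 -0.01  1.72  0.01  0.84  0.6 ]
```

View pics/w1.png

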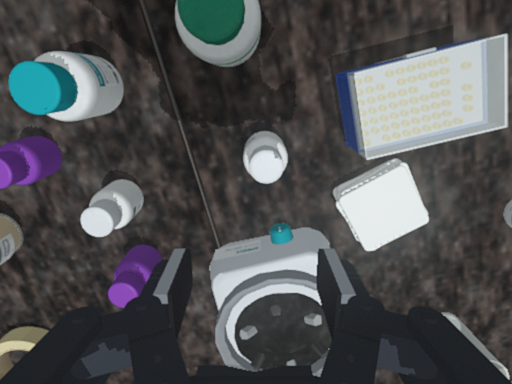

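```bash
cat >> h.py <<'E'
def wray(s,u):
    p=robot.camera_params('wrist'); H=p['hand_eye']; M=R.from_rotvec(s['tcp_rot']).as_matrix()
    d=M@H[:3,:3]@np.linalg.solve(K(p),np.r_[u,1.]); o=s['position']+M@H[:3,3]; return o,d
def watz(s,u,z):
    o,d=wray(s,u); return (o+d*(z-o[2])/d[2])[:2].round(4)
E
python3 - <<'E'
from h import *
s=robot.read_state()
print(watz(s,(267,166),.07), 'teal',watz(s,(42,87),.098),'vR',watz(s,(99,220),.07))
E
```

```text
[0.5407 0.4178] teal [0.4392 0.2771] vR [0.5532 0.2593]
```

Emit:
move_arm(series=[[0.3, [0.0125, 0.0085, 0.02], 0], [0.3, [0, 0, 0.03], 0], [0.3, [0, 0, 0.02], 0], [0.3, [0, 0, 0.01], 0], [0.3, [0, 0, 0], 0], [0.3, [0, 0, 0], 0]])

```text
time: 1.87
position: [0.5365, 0.4237, 0.1195]
tcp_rot: [-0.369, -3.117, 0.002]
force: [0.0, -1.0, 0.8]
grip_width: 0.0594
```

```bash
python3 go.py .541 .417 .046
```

```text
t 1.87 pos [0.5365 0.4237 0.1195] shift [-0.0062 -0.0054  0.0735] yaw y 76.5 tilt [-0.003 -0.001 -1.   ] F [ 0.  -1.   0.8] w 0.0594 j [-0.74  0.67 -0.01  1.79  0.01  0.69  0.58]
```

Emit:
move_arm(series=[[0.3, [-0.003, -0.003, 0.015], 0], [0.3, [-0.002, -0.001, 0.015], 0], [0.3, [0, 0, 0.013], 0], [0.3, [0, 0, 0.01], 0], [0.3, [0, 0, 0.006], 0], [0.3, [0, 0, 0], 0], [0.3, [0, 0, 0], 0]])

```text
time: 2.45
position: [0.5412, 0.4228, 0.0618]
tcp_rot: [0.365, 3.12, 0.007]
force: [0.1, -0.6, 0.1]
grip_width: 0.0594
```

```bash
python3 go.py .541 .417 .046
```

```text
t 2.45 pos [0.5412 0.4228 0.0618] shift [-0.0012 -0.0058  0.0157] yaw y 76.6 tilt [ 0.001  0.005 -1.   ] F [ 0.1 -0.6  0.1] w 0.0594 j [-0.74  0.75 -0.01  1.81  0.01  0.58  0.58]
```

Emit:
move_arm(series=[[0.3, [-0.001, -0.006, 0.003], 0], [0.3, [0, 0, 0.008], 0], [0.3, [0, 0, 0.005], 0], [0.3, [0, 0, 0], 0]])

```text
time: 2.78
position: [0.5415, 0.4165, 0.0457]
tcp_rot: [0.366, 3.118, 0.01]
force: [0.1, -0.5, 0.1]
grip_width: 0.0596
```

```bash
python3 go.py .541 .417 .046;  python3 -c "
from h import *
snap('wrist','w2.png')"
```

```text
t 2.78 pos [0.5415 0.4165 0.0457] shift [ 0.0006  0.0003 -0.0003] yaw y 76.6 tilt [ 0.003  0.006 -1.   ] F [ 0.1 -0.5  0.1] w 0.0596 j [-0.73  0.77 -0.01  1.83  0.02  0.54  0.59]
```

View pics/w2.png

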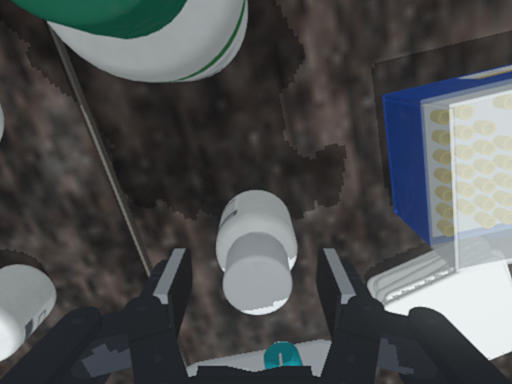

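```bash
python3 -c "
from h import *
s=robot.read_state(); print(watz(s,(257,288),.07))"
```

```text
[0.5417 0.4175]
```

Emit:
move_arm(series=[[0.75, [0, 0, 0], 0], [0.75, [0, 0, 0], 0], [0.75, [0, 0, 0], 0], [0.75, [0, 0, 0], 0], [0.75, [0, 0, 0], 0], [0.75, [0, 0, 0], 0]])

```text
time: 3.33
position: [0.5418, 0.4173, 0.0468]
tcp_rot: [0.365, 3.117, 0.012]
force: [0.6, -0.4, -1.1]
grip_width: 0.0288
```

```bash
python3 go.py .541 .417 .046
```

```text
t 3.33 pos [0.5418 0.4173 0.0468] shift [ 0.0007 -0.0005  0.0008] yaw y 76.6 tilt [ 0.004  0.007 -1.   ] F [ 0.6 -0.4 -1.1] w 0.0288 j [-0.73  0.76 -0.01  1.83  0.01  0.54  0.59]
```

Emit:
move_arm(series=[[0.75, [0, 0, -0.01], 0], [0.75, [0, 0, -0.025], 0], [0.75, [0, 0, -0.035], 0], [0.75, [0, 0, -0.035], 0], [0.75, [-0.003, -0.01, -0.025], 0], [0.75, [-0.005, -0.025, -0.01], 0], [0.75, [-0.006, -0.035, 0], 0], [0.75, [-0.006, -0.035, 0], 0], [0.75, [-0.006, -0.035, 0], 0], [0.75, [-0.006, -0.035, 0], 0]])

```text
time: 4.17
position: [0.5306, 0.2438, 0.1982]
tcp_rot: [0.342, 3.116, 0.024]
force: [0.4, -0.1, -0.9]
grip_width: 0.0288
```

```bash
python3 go.py .508 -.24 .2
```

```text
t 4.17 pos [0.5306 0.2438 0.1982] shift [-0.083 -0.477 -0.009] yaw y 77.5 tilt [ 0.008  0.015 -1.   ] F [ 0.4 -0.1 -0.9] w 0.0288 j [-0.5   0.47 -0.03  1.97  0.01  0.69  0.81]
```

Emit:
move_arm(series=[[0.75, [-0.006, -0.038, -0.001], 0], [0.75, [-0.006, -0.038, -0.001], 0], [0.75, [-0.006, -0.038, -0.001], 0], [0.75, [-0.006, -0.038, -0.001], 0], [0.75, [-0.006, -0.038, -0.001], 0], [0.75, [-0.006, -0.038, -0.001], 0], [0.75, [-0.006, -0.036, -0.001], 0], [0.75, [-0.006, -0.03, -0.001], 0], [0.75, [-0.006, -0.02, 0], 0], [0.75, [0, 0, 0], 0]])

```text
time: 5.0
position: [0.5106, -0.098, 0.2107]
tcp_rot: [0.354, 3.105, 0.022]
force: [-0.4, -1.0, -1.6]
grip_width: 0.029
```

```bash
python3 go.py .508 -.24 .2;python3 -c "
from h import *
snap('wrist','w3.png')"
```

```text
t 5.0 pos [ 0.5106 -0.098   0.2107] shift [-0.0292 -0.1391  0.0089] yaw y 77.0 tilt [ 0.018  0.012 -1.   ] F [-0.4 -1.  -1.6] w 0.029 j [ 0.11  0.38 -0.03  2.1  -0.    0.65  1.43]
```

View pics/w3.png

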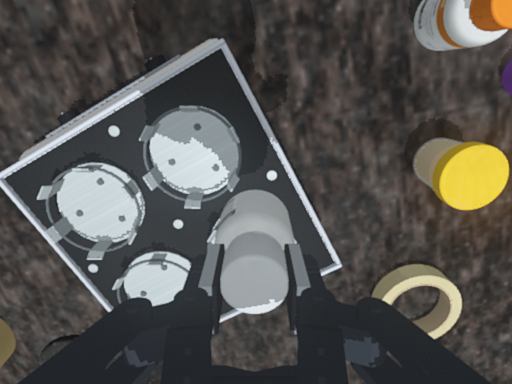

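```bash
python3 -c "
from h import *
s=robot.read_state()
for u in [(195,152),(192,153),(101,204),(97,205)]: print(watz(s,u,.074))
B=lambda x,y:((x+.5)/4-.5+285,(y+.5)/4-.5+115)
for sp in ([(202,342),(262,362),(214,402)],[(153,187),(211,208),(164,247)],[(306,141),(365,163),(319,202)],[(358,294),(419,315),(371,356)]):
  print('top',atz('top',np.mean([B(*q) for q in sp],0),.074).round(4))
"
```

```text
[ 0.4781 -0.1387]
[ 0.4784 -0.1415]
[ 0.5048 -0.2346]
[ 0.5049 -0.2384]
top [ 0.4799 -0.1408]
top [ 0.5764 -0.1145]
top [ 0.6031 -0.2104]
top [ 0.507  -0.2371]
```

Emit:
move_arm(series=[[0.75, [-0.004, -0.02, 0], 0], [0.75, [-0.006, -0.03, 0], 0], [0.75, [-0.006, -0.03, 0], 0], [0.75, [-0.004, -0.022, 0], 0], [0.75, [-0.003, -0.012, 0], 0], [0.75, [0, 0, 0], 0], [0.75, [0, 0, 0], 0]])

```text
time: 5.63
position: [0.5098, -0.2085, 0.2122]
tcp_rot: [0.337, 3.103, 0.029]
force: [0.0, 0.0, -0.2]
grip_width: 0.0286
```

```bash
python3 go.py .506 -.2375 .1208
```

```text
t 5.63 pos [ 0.5098 -0.2085  0.2122] shift [-0.0009 -0.031   0.0908] yaw y 77.6 tilt [ 0.022  0.016 -1.   ] F [ 0.   0.  -0.2] w 0.0286 j [ 0.32  0.41 -0.03  2.03 -0.01  0.69  1.66]
```

Emit:
move_arm(series=[[0.75, [0, -0.012, 0.005], 0], [0.75, [0, -0.01, 0.015], 0], [0.75, [0, -0.005, 0.015], 0], [0.75, [0, 0, 0.01], 0], [0.75, [0, 0, 0], 0], [0.75, [0, 0, 0], 0]])

```text
time: 6.13
position: [0.5067, -0.2279, 0.165]
tcp_rot: [0.32, 3.104, 0.033]
force: [0.4, 0.5, -0.1]
grip_width: 0.029
```

```bash
python3 go.py .506 -.2375 .1208; python3 -c "
from h import *
snap('wrist','w4.png')"
```

```text
t 6.13 pos [ 0.5067 -0.2279  0.165 ] shift [-0.0005 -0.0106  0.0439] yaw y 78.2 tilt [ 0.023  0.019 -1.   ] F [ 0.4  0.5 -0.1] w 0.029 j [ 0.36  0.48 -0.04  2.06 -0.01  0.58  1.71]
```

View pics/w4.png

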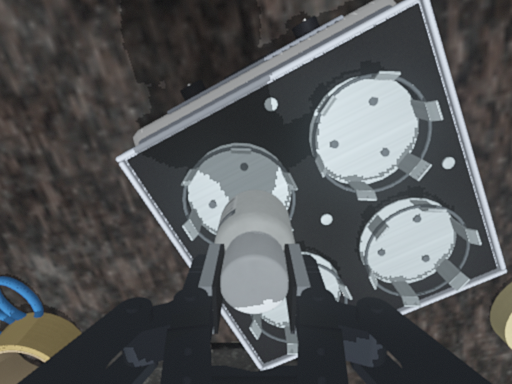

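Emit:
move_arm(series=[[0.75, [0, -0.007, 0.004], 0], [0.75, [0, -0.004, 0.01], 0], [0.75, [0, 0, 0.01], 0], [0.75, [0, 0, 0.008], 0], [0.75, [0, 0, 0.004], 0], [0.75, [0, 0, 0], 0], [0.75, [0, 0, 0], 0]])

```text
time: 6.77
position: [0.5064, -0.2379, 0.1263]
tcp_rot: [0.317, 3.102, 0.033]
force: [-0.2, -0.5, -1.0]
grip_width: 0.0285
```

```bash
python3 go.py .506 -.2375 .1208
```

```text
t 6.77 pos [ 0.5064 -0.2379  0.1263] shift [0.0005 0.0002 0.0055] yaw y 78.4 tilt [ 0.025  0.019 -1.   ] F [-0.2 -0.5 -1. ] w 0.0285 j [ 0.38  0.54 -0.04  2.08 -0.01  0.5   1.72]
```

Emit:
move_arm(series=[[0.75, [0, 0, 0.003], 0], [0.75, [0, 0, 0.002], 0], [0.75, [0, 0, 0.001], 0], [0.75, [0, 0, 0], 0]])

```text
time: 7.1
position: [0.5074, -0.2378, 0.1208]
tcp_rot: [0.316, 3.1, 0.033]
force: [-0.2, -0.1, 0.1]
grip_width: 0.0289
```

```bash
python3 go.py .506 -.2375 .1208
```

```text
t 7.1 pos [ 0.5074 -0.2378  0.1208] shift [ 0.0015 -0.     -0.0001] yaw y 78.4 tilt [ 0.027  0.018 -0.999] F [-0.2 -0.1  0.1] w 0.0289 j [ 0.38  0.55 -0.04  2.09 -0.01  0.49  1.72]
```

Emit:
move_arm(series=[[0.75, [0, 0, 0.0015], 0], [0.75, [0, 0, 0.0], 0], [0.75, [0, 0, 0], 0]])

```text
time: 7.35
position: [0.5088, -0.2379, 0.1213]
tcp_rot: [0.315, 3.097, 0.031]
force: [0.4, -0.1, -0.5]
grip_width: 0.0289
```

```bash
python3 go.py .506 -.2375 .1208
```

```text
t 7.35 pos [ 0.5088 -0.2379  0.1213] shift [ 0.0028 -0.0002  0.0004] yaw y 78.4 tilt [ 0.03   0.017 -0.999] F [ 0.4 -0.1 -0.5] w 0.0289 j [ 0.38  0.55 -0.04  2.08 -0.01  0.48  1.72]
```

Emit:
move_arm(series=[[0.75, [0.002, 0, 0.003], 0], [0.75, [0.001, 0, 0.002], 0]])

```text
time: 7.52
position: [0.5106, -0.2374, 0.1199]
tcp_rot: [0.313, 3.087, 0.029]
force: [-4.7, 3.2, 27.1]
grip_width: 0.0287
```

```bash
python3 go.py .506 -.2375 .1208
```

```text
t 7.52 pos [ 0.5106 -0.2374  0.1199] shift [ 0.0044 -0.001  -0.0011] yaw y 78.5 tilt [ 0.04   0.015 -0.999] F [-4.7  3.2 27.1] w 0.0287 j [ 0.38  0.55 -0.04  2.09 -0.01  0.47  1.72]
```

Emit:
move_arm(series=[[0.6, [0, 0, 0], 0], [0.4, [0, 0, 0], 0], [0.3, [0, 0, 0], 0], [0.3, [0, 0, -0.01], 0], [0.3, [0, 0, -0.02], 0], [0.3, [0, 0, -0.03], 0], [0.3, [0, 0, -0.03], 0], [0.3, [0, 0, 0], 0]])

```text
time: 8.18
position: [0.5055, -0.2382, 0.2132]
tcp_rot: [0.313, 3.092, 0.032]
force: [-0.2, -0.4, 0.9]
grip_width: 0.0596
```

```bash
python3 go.py .506 -.2375 .1208; python3 -c "
from h import *
snap('wrist','w5.png')"
```

```text
t 8.18 pos [ 0.5055 -0.2382  0.2132] shift [ 0.0026 -0.0014  0.0924] yaw y 78.5 tilt [ 0.036  0.017 -0.999] F [-0.2 -0.4  0.9] w 0.0596 j [ 0.39  0.41 -0.04  2.02 -0.02  0.68  1.73]
```

View pics/w5.png

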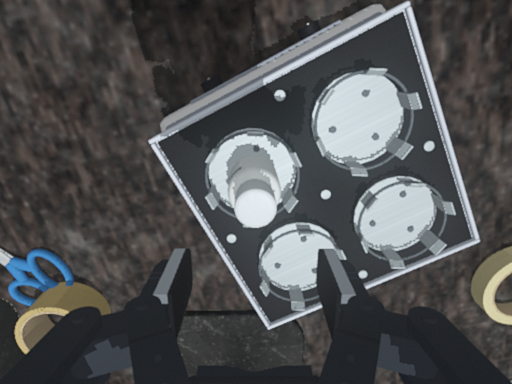

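Emit:
move_arm(series=[[0.3, [0.007, 0.02, 0], 0], [0.3, [0.012, 0.035, 0], 0], [0.3, [0.013, 0.038, 0], 0], [0.3, [0.013, 0.038, 0], 0], [0.3, [0.013, 0.038, 0], 0], [0.3, [0.013, 0.038, 0], 0], [0.3, [0.013, 0.038, 0], 0], [0.3, [0.013, 0.038, 0], 0], [0.3, [0.013, 0.038, 0], 0], [0.3, [0.013, 0.038, 0], 0]])

```text
time: 9.07
position: [0.4539, 0.1414, 0.2114]
tcp_rot: [0.344, 3.093, 0.022]
force: [2.2, 0.5, 0.0]
grip_width: 0.0598
```

```bash
python3 go.py .44 .2695 .2
```

```text
t 9.07 pos [0.4539 0.1414 0.2114] shift [0.042  0.1217 0.0124] yaw y 77.3 tilt [ 0.031  0.011 -0.999] F [2.2 0.5 0. ] w 0.0598 j [-0.38  0.32 -0.06  2.2   0.04  0.59  0.88]
```

Emit:
move_arm(series=[[0.3, [0.011, 0.032, 0], 0], [0.3, [0.009, 0.025, 0], 0], [0.3, [0.006, 0.018, 0], 0], [0.3, [0.003, 0.01, 0], 0], [0.3, [0, 0, 0], 0], [0.3, [0, 0, 0], 0]])

```text
time: 9.57
position: [0.4385, 0.2437, 0.209]
tcp_rot: [0.323, 3.101, 0.021]
force: [-0.3, -1.2, -0.4]
grip_width: 0.0602
```

```bash
python3 go.py .44 .2695 .2; python3 -c "
from h import *
snap('wrist','w6.png')"
```

```text
t 9.57 pos [0.4385 0.2437 0.209 ] shift [0.004  0.0254 0.0093] yaw y 78.1 tilt [ 0.025  0.011 -1.   ] F [-0.3 -1.2 -0.4] w 0.0602 j [-0.57  0.36 -0.07  2.14  0.05  0.62  0.69]
```

View pics/w6.png

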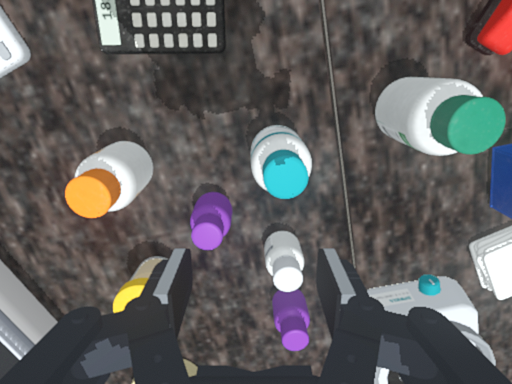

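```bash
python3 -c "
from h import *
s=robot.read_state()
print(watz(s,(286,175),.098),watz(s,(93,194),.098),watz(s,(287,279),.07))"; python3 go.py .44 .27 .074
```

```text
[0.4363 0.2716] [0.419  0.1158] [0.5537 0.255 ]
t 9.62 pos [0.4386 0.2434 0.209 ] shift [0.0072 0.0241 0.1353] yaw y 78.1 tilt [ 0.025  0.011 -1.   ] F [-0.1  1.3 -0.3] w 0.0602 j [-0.57  0.36 -0.07  2.14  0.05  0.62  0.69]
```

Emit:
move_arm(series=[[0.3, [0.003, 0.012, 0.01], 0], [0.3, [0.003, 0.01, 0.025], 0], [0.3, [0.002, 0.004, 0.025], 0], [0.3, [0, 0, 0.015], 0], [0.3, [0, 0, 0], 0], [0.3, [0, 0, 0], 0]])

```text
time: 10.12
position: [0.4414, 0.267, 0.13]
tcp_rot: [0.344, 3.096, 0.021]
force: [-0.8, 0.3, 1.1]
grip_width: 0.0596
```

```bash
python3 go.py .438 .2705 .074
```

```text
t 10.12 pos [0.4414 0.267  0.13  ] shift [0.0055 0.0017 0.0559] yaw y 77.3 tilt [ 0.028  0.01  -1.   ] F [-0.8  0.3  1.1] w 0.0596 j [-0.63  0.49 -0.05  2.19  0.08  0.43  0.61]
```

Emit:
move_arm(series=[[0.3, [0.003, 0.002, 0.012], 0], [0.3, [0.003, 0, 0.015], 0], [0.3, [0.001, 0, 0.012], 0], [0.3, [0, 0, 0.008], 0], [0.3, [0, 0, 0.003], 0], [0.3, [0, 0, 0], 0]])

```text
time: 10.62
position: [0.44, 0.269, 0.0817]
tcp_rot: [0.356, 3.09, 0.025]
force: [-0.1, -0.8, 0.2]
grip_width: 0.0595
```

```bash
python3 go.py .438 .2705 .074
```

```text
t 10.62 pos [0.44   0.269  0.0817] shift [0.0025 0.0008 0.0077] yaw y 76.9 tilt [ 0.033  0.012 -0.999] F [-0.1 -0.8  0.2] w 0.0595 j [-0.65  0.58 -0.03  2.22  0.09  0.31  0.59]
```

Emit:
move_arm(series=[[0.3, [0.002, 0, 0.005], 0], [0.3, [0.001, 0, 0.003], 0], [0.7, [0, 0, 0], 0], [0.7, [0, 0, 0], 0], [0.7, [0, 0, 0], 0], [0.7, [0, 0, 0], 0], [0.7, [0, 0, 0], 0]], newtons=50)

```text
time: 11.2
position: [0.4384, 0.2699, 0.0754]
tcp_rot: [0.358, 3.087, 0.028]
force: [-0.4, 0.8, -2.5]
grip_width: 0.0358
```

```bash
python3 go.py .438 .2705 .074
```

```text
t 11.2 pos [0.4384 0.2699 0.0754] shift [0.0006 0.0004 0.0014] yaw y 76.8 tilt [ 0.036  0.014 -0.999] F [-0.4  0.8 -2.5] w 0.0358 j [-0.65  0.59 -0.02  2.23  0.09  0.29  0.58]
```

Emit:
move_arm(series=[[0.7, [0, 0, -0.01], 0], [0.7, [0, 0, -0.025], 0], [0.7, [0, 0, -0.035], 0], [0.7, [0, 0, -0.035], 0], [0.7, [-0.005, -0.01, -0.02], 0], [0.7, [-0.012, -0.02, -0.01], 0], [0.7, [-0.018, -0.03, 0], 0], [0.7, [-0.021, -0.034, 0], 0], [0.7, [-0.021, -0.034, 0], 0], [0.7, [-0.021, -0.034, 0], 0]])

```text
time: 12.03
position: [0.4905, 0.0915, 0.2229]
tcp_rot: [0.328, 3.089, 0.034]
force: [0.6, 0.4, -2.8]
grip_width: 0.0357
```

```bash
python3 go.py .603 -.2105 .22
```

```text
t 12.03 pos [0.4905 0.0915 0.2229] shift [-0.1733 -0.2717  0.0016] yaw y 77.9 tilt [ 0.037  0.018 -0.999] F [ 0.6  0.4 -2.8] w 0.0357 j [-0.25  0.33 -0.06  2.14  0.02  0.63  1.04]
```

Emit:
move_arm(series=[[0.7, [-0.021, -0.034, 0], 0], [0.7, [-0.021, -0.034, 0], 0], [0.7, [-0.021, -0.034, 0], 0], [0.7, [-0.021, -0.034, 0], 0], [0.7, [-0.021, -0.034, 0], 0], [0.7, [-0.016, -0.024, 0], 0], [0.7, [-0.012, -0.018, 0], 0], [0.7, [-0.008, -0.012, 0], 0], [0.7, [0, 0, 0], 0], [0.7, [0, 0, 0], 0]])

```text
time: 12.87
position: [0.5801, -0.1814, 0.2287]
tcp_rot: [0.346, 3.084, 0.03]
force: [0.4, 0.6, -2.4]
grip_width: 0.0357
```

```bash
python3 go.py .603 -.2105 .1494
```

```text
t 12.87 pos [ 0.5801 -0.1814  0.2287] shift [-0.0259 -0.0252  0.0797] yaw y 77.2 tilt [ 0.04   0.015 -0.999] F [ 0.4  0.6 -2.4] w 0.0357 j [ 0.24  0.45 -0.03  1.9  -0.01  0.75  1.57]
```

Emit:
move_arm(series=[[0.7, [-0.012, -0.012, 0], 0], [0.7, [-0.01, -0.008, 0.01], 0], [0.7, [-0.004, -0.004, 0.015], 0], [0.7, [0, 0, 0.01], 0], [0.7, [0, 0, 0], 0], [0.7, [0, 0, 0], 0]])

```text
time: 13.37
position: [0.6007, -0.2029, 0.19]
tcp_rot: [0.334, 3.09, 0.036]
force: [1.0, -0.2, -2.5]
grip_width: 0.0358
```

```bash
python3 go.py .603 -.2105 .1494;  python3 -c "
from h import *
snap('wrist','w7.png')"
```

```text
t 13.37 pos [ 0.6007 -0.2029  0.19  ] shift [-0.0027 -0.008   0.0405] yaw y 77.7 tilt [ 0.036  0.02  -0.999] F [ 1.  -0.2 -2.5] w 0.0358 j [ 0.27  0.53 -0.03  1.88 -0.02  0.71  1.61]
```

View pics/w7.png

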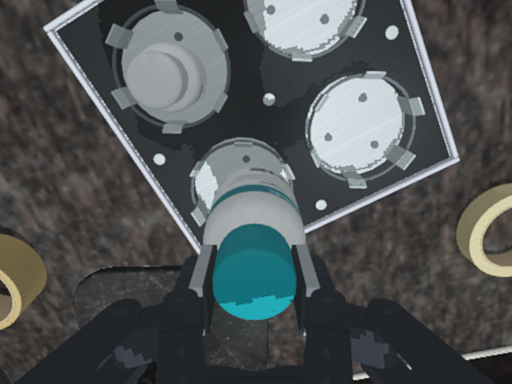

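Emit:
move_arm(series=[[0.7, [-0.002, -0.006, 0.003], 0], [0.7, [0, -0.002, 0.01], 0], [0.7, [0, 0, 0.01], 0], [0.7, [0, 0, 0.008], 0], [0.7, [0, 0, 0.002], 0], [0.7, [0, 0, 0], 0]])

```text
time: 13.92
position: [0.6016, -0.2094, 0.1538]
tcp_rot: [0.332, 3.09, 0.037]
force: [-0.0, 0.8, -3.3]
grip_width: 0.0357
```

```bash
python3 go.py .603 -.2105 .1494
```

```text
t 13.92 pos [ 0.6016 -0.2094  0.1538] shift [-0.0015 -0.0009  0.0044] yaw y 77.8 tilt [ 0.036  0.02  -0.999] F [-0.   0.8 -3.3] w 0.0357 j [ 0.29  0.57 -0.04  1.9  -0.01  0.64  1.62]
```

Emit:
move_arm(series=[[0.7, [-0.001, -0.001, 0.003], 0], [0.7, [0, 0, 0.002], 0], [0.7, [0, 0, 0.002], 0]])

```text
time: 14.17
position: [0.6044, -0.2106, 0.1492]
tcp_rot: [0.331, 3.087, 0.037]
force: [-9.2, 3.5, 32.0]
grip_width: 0.0358
```

```bash
python3 go.py .603 -.2105 .1494
```

```text
t 14.17 pos [ 0.6044 -0.2106  0.1492] shift [ 0.0014 -0.0002 -0.0003] yaw y 77.8 tilt [ 0.039  0.02  -0.999] F [-9.2  3.5 32. ] w 0.0358 j [ 0.29  0.58 -0.04  1.9  -0.01  0.63  1.62]
```

Floor contact; releasing and rising.

Emit:
move_arm(series=[[0.6, [0, 0, 0], 0], [0.4, [0, 0, 0], 0], [0.3, [0, 0, 0], 0], [0.3, [0, 0, -0.01], 0], [0.3, [0, 0, -0.02], 0], [0.3, [0, 0, -0.03], 0], [0.3, [0, 0, -0.03], 0], [0.3, [0, 0, 0], 0]])

```text
time: 14.83
position: [0.6016, -0.2128, 0.2456]
tcp_rot: [0.331, 3.085, 0.037]
force: [1.3, -0.8, 0.9]
grip_width: 0.06
```

```bash
python3 go.py .554 .254 .22; python3 -c "
from h import *
snap('wrist','w8.png')"
```

```text
t 14.83 pos [ 0.6016 -0.2128  0.2456] shift [0.1465 0.4453 0.0327] yaw y 77.8 tilt [ 0.041  0.019 -0.999] F [ 1.3 -0.8  0.9] w 0.06 j [ 0.29  0.47 -0.03  1.82 -0.02  0.82  1.63]
```

View pics/w8.png

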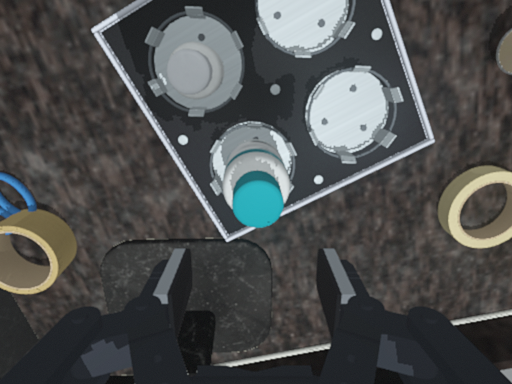

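Emit:
move_arm(series=[[0.3, [0.006, 0.02, 0], 0], [0.3, [0.012, 0.035, 0.002], 0], [0.3, [0.0125, 0.038, 0.002], 0], [0.3, [0.0125, 0.038, 0.002], 0], [0.3, [0.0125, 0.038, 0.002], 0], [0.3, [0.0125, 0.038, 0.002], 0], [0.3, [0.0125, 0.038, 0.002], 0], [0.3, [0.0125, 0.038, 0.002], 0], [0.3, [0.0125, 0.038, 0.002], 0], [0.3, [0.0125, 0.038, 0.002], 0]])

```text
time: 15.72
position: [0.562, 0.165, 0.2272]
tcp_rot: [0.362, 3.083, 0.026]
force: [1.2, -0.3, -1.0]
grip_width: 0.0593
```

```bash
python3 go.py .554 .254 .2
```

```text
t 15.72 pos [0.562  0.165  0.2272] shift [0.0293 0.0841 0.028 ] yaw y 76.6 tilt [ 0.039  0.013 -0.999] F [ 1.2 -0.3 -1. ] w 0.0593 j [-0.36  0.42 -0.04  1.96  0.03  0.72  0.92]
```

Emit:
move_arm(series=[[0.3, [0.009, 0.025, 0.004], 0], [0.3, [0.007, 0.018, 0.008], 0], [0.3, [0.004, 0.01, 0.008], 0], [0.3, [0, 0, 0.004], 0], [0.3, [0, 0, 0], 0], [0.3, [0, 0, 0], 0]])

```text
time: 16.22
position: [0.5509, 0.2343, 0.1994]
tcp_rot: [0.341, 3.09, 0.029]
force: [0.7, -0.4, 0.3]
grip_width: 0.0599
```

```bash
python3 go.py .554 .254 .045; python3 -c "
from h import *
snap('wrist','w9.png')"
```

```text
t 16.22 pos [0.5509 0.2343 0.1994] shift [0.006  0.0165 0.1547] yaw y 77.4 tilt [ 0.034  0.015 -0.999] F [ 0.7 -0.4  0.3] w 0.0599 j [-0.47  0.47 -0.04  1.95  0.04  0.68  0.82]
```

View pics/w9.png

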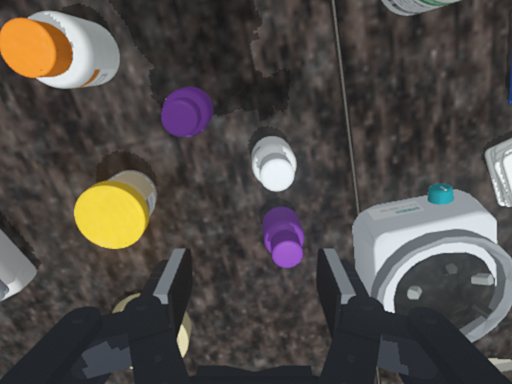

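```bash
python3 -c "
from h import *
s=robot.read_state()
print(watz(s,(277,175),.07))"
```

```text
[0.5547 0.2556]
```

Emit:
move_arm(series=[[0.3, [0.002, 0.008, 0.01], 0], [0.3, [0.002, 0.006, 0.025], 0], [0.3, [0.001, 0.002, 0.03], 0], [0.3, [0, 0, 0.02], 0], [0.3, [0, 0, 0.01], 0], [0.3, [0, 0, 0], 0], [0.3, [0, 0, 0], 0]])

```text
time: 16.85
position: [0.5586, 0.2454, 0.1023]
tcp_rot: [0.364, 3.081, 0.03]
force: [0.4, -0.2, 0.0]
grip_width: 0.0596
```

```bash
python3 go.py .554 .254 .045
```

```text
t 16.85 pos [0.5586 0.2454 0.1023] shift [0.0086 0.0059 0.0572] yaw y 76.6 tilt [ 0.041  0.014 -0.999] F [ 0.4 -0.2  0. ] w 0.0596 j [-0.49  0.61 -0.03  2.    0.05  0.48  0.78]
```

Emit:
move_arm(series=[[0.3, [0.005, 0.004, 0.01], 0], [0.3, [0.004, 0.002, 0.015], 0], [0.3, [0.001, 0.002, 0.015], 0], [0.3, [0, 0, 0.008], 0], [0.3, [0, 0, 0.003], 0], [0.3, [0, 0, 0], 0]])

```text
time: 17.35
position: [0.5556, 0.2582, 0.0533]
tcp_rot: [0.367, 3.073, 0.038]
force: [1.0, 0.1, 1.2]
grip_width: 0.0598
```

```bash
python3 go.py .5545 .2555 .045
```

```text
t 17.35 pos [0.5556 0.2582 0.0533] shift [ 0.0008 -0.0031  0.0082] yaw y 76.4 tilt [ 0.049  0.019 -0.999] F [1.  0.1 1.2] w 0.0598 j [-0.52  0.69 -0.02  2.03  0.05  0.37  0.75]
```

Emit:
move_arm(series=[[0.3, [0.001, -0.002, 0.005], 0], [0.3, [0, -0.001, 0.003], 0], [0.75, [0, 0, 0], 0], [0.75, [0, 0, 0], 0], [0.75, [0, 0, 0], 0], [0.75, [0, 0, 0], 0], [0.75, [0, 0, 0], 0], [0.75, [0, 0, 0], 0]], newtons=40)

```text
time: 18.02
position: [0.5557, 0.2553, 0.0475]
tcp_rot: [0.369, 3.069, 0.041]
force: [-0.5, -0.3, -0.6]
grip_width: 0.0287
```

```bash
python3 go.py .5545 .2555 .045
```

```text
t 18.02 pos [0.5557 0.2553 0.0475] shift [ 0.0013 -0.0002  0.0024] yaw y 76.3 tilt [ 0.053  0.02  -0.998] F [-0.5 -0.3 -0.6] w 0.0287 j [-0.52  0.7  -0.02  2.04  0.06  0.35  0.75]
```

Emit:
move_arm(series=[[0.75, [0, 0, -0.01], 0], [0.75, [0, 0, -0.025], 0], [0.75, [0, 0, -0.035], 0], [0.75, [0, 0, -0.035], 0], [0.75, [-0.003, -0.01, -0.025], 0], [0.75, [-0.006, -0.02, -0.01], 0], [0.75, [-0.01, -0.033, 0], 0], [0.75, [-0.01, -0.033, 0], 0], [0.75, [-0.01, -0.033, 0], 0], [0.75, [-0.01, -0.033, 0], 0]])

```text
time: 18.85
position: [0.5571, 0.0885, 0.1978]
tcp_rot: [0.343, 3.068, 0.05]
force: [1.1, -0.6, -0.5]
grip_width: 0.0288
```

```bash
python3 go.py .576 -.115 .2
```

```text
t 18.85 pos [0.5571 0.0885 0.1978] shift [-0.0635 -0.1942 -0.0065] yaw y 77.3 tilt [ 0.058  0.026 -0.998] F [ 1.1 -0.6 -0.5] w 0.0288 j [-0.21  0.43 -0.06  2.05  0.03  0.6   1.06]
```

Emit:
move_arm(series=[[0.75, [-0.01, -0.033, 0], 0], [0.75, [-0.01, -0.033, 0], 0], [0.75, [-0.01, -0.033, 0], 0], [0.75, [-0.009, -0.025, 0], 0], [0.75, [-0.006, -0.018, 0], 0], [0.75, [-0.004, -0.01, 0], 0], [0.75, [0, 0, 0], 0], [0.75, [0, 0, 0], 0]])

```text
time: 19.52
position: [0.5694, -0.0877, 0.2008]
tcp_rot: [0.359, 3.061, 0.046]
force: [-0.4, -0.0, -1.0]
grip_width: 0.0291
```

```bash
python3 go.py .576 -.115 .1215
```

```text
t 19.52 pos [ 0.5694 -0.0877  0.2008] shift [-0.0083 -0.0279  0.0789] yaw y 76.7 tilt [ 0.063  0.022 -0.998] F [-0.4 -0.  -1. ] w 0.0291 j [ 0.13  0.44 -0.08  2.02  0.01  0.63  1.38]
```

Emit:
move_arm(series=[[0.75, [-0.003, -0.012, 0.005], 0], [0.75, [-0.003, -0.01, 0.015], 0], [0.75, [-0.001, -0.005, 0.015], 0], [0.75, [0, 0, 0.008], 0], [0.75, [0, 0, 0], 0], [0.75, [0, 0, 0], 0]])

```text
time: 20.02
position: [0.5738, -0.1087, 0.156]
tcp_rot: [0.341, 3.062, 0.05]
force: [0.7, 0.1, -0.9]
grip_width: 0.0287
```

```bash
python3 go.py .576 -.115 .1215; python3 -c "
from h import *
snap('wrist','w10.png')"
```

```text
t 20.02 pos [ 0.5738 -0.1087  0.156 ] shift [-0.0015 -0.007   0.0344] yaw y 77.3 tilt [ 0.064  0.026 -0.998] F [ 0.7  0.1 -0.9] w 0.0287 j [ 0.17  0.51 -0.08  2.04  0.02  0.54  1.43]
```

View pics/w10.png

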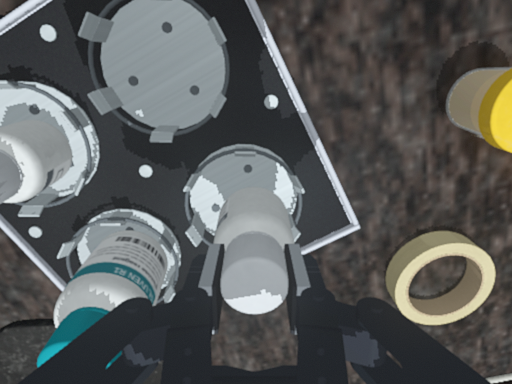

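Emit:
move_arm(series=[[0.75, [-0.001, -0.005, 0.003], 0], [0.75, [0, -0.002, 0.01], 0], [0.75, [0, 0, 0.01], 0], [0.75, [0, 0, 0.005], 0], [0.75, [0, 0, 0], 0], [0.75, [0, 0, 0], 0]])

```text
time: 20.57
position: [0.5762, -0.1137, 0.1266]
tcp_rot: [0.337, 3.06, 0.051]
force: [-0.0, -0.4, -0.5]
grip_width: 0.0287
```

```bash
python3 go.py .576 -.115 .1215
```

```text
t 20.57 pos [ 0.5762 -0.1137  0.1266] shift [ 0.0002 -0.0015  0.0051] yaw y 77.5 tilt [ 0.066  0.026 -0.997] F [-0.  -0.4 -0.5] w 0.0287 j [ 0.17  0.56 -0.08  2.05  0.02  0.47  1.44]
```

Emit:
move_arm(series=[[0.75, [0, -0.001, 0.003], 0], [0.75, [0, 0, 0.002], 0], [0.75, [0.0005, 0, 0.002], 0]])

```text
time: 20.82
position: [0.5775, -0.1144, 0.1205]
tcp_rot: [0.336, 3.056, 0.051]
force: [-3.3, 2.0, 33.8]
grip_width: 0.0286
```

```bash
python3 go.py .576 -.115 .1215
```

```text
t 20.82 pos [ 0.5775 -0.1144  0.1205] shift [ 0.0013 -0.0009 -0.0011] yaw y 77.5 tilt [ 0.07   0.026 -0.997] F [-3.3  2.  33.8] w 0.0286 j [ 0.18  0.56 -0.08  2.05  0.03  0.46  1.44]
```

Emit:
move_arm(series=[[0.6, [0, 0, 0], 0], [0.4, [0, 0, 0], 0], [0.3, [0, 0, 0], 0], [0.3, [0, 0, -0.01], 0], [0.3, [0, 0, -0.02], 0], [0.3, [0, 0, -0.03], 0], [0.3, [0, 0, -0.035], 0], [0.3, [0, 0, -0.01], 0], [0.3, [0, 0, 0], 0]])

```text
time: 21.57
position: [0.5692, -0.117, 0.2318]
tcp_rot: [0.336, 3.058, 0.051]
force: [0.1, -0.4, -0.3]
grip_width: 0.0597
```

```bash
python3 go.py .421 .112 .21; python3 -c "
from h import *
snap('wrist','w11.png')"
```

```text
t 21.57 pos [ 0.5692 -0.117   0.2318] shift [0.1955 0.1906 0.0176] yaw y 77.5 tilt [ 0.068  0.026 -0.997] F [ 0.1 -0.4 -0.3] w 0.0597 j [ 0.19  0.41 -0.09  1.98  0.01  0.7   1.46]
```

View pics/w11.png

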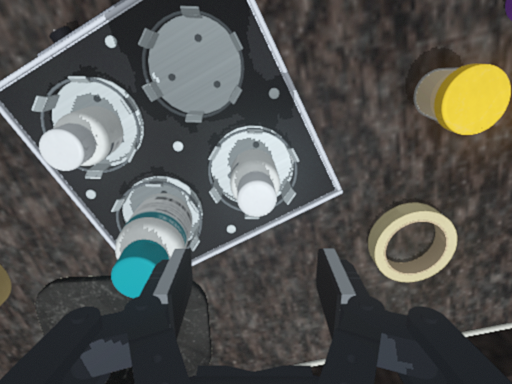

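Emit:
move_arm(series=[[0.3, [0.015, 0.015, 0], 0], [0.3, [0.025, 0.025, 0.002], 0], [0.3, [0.028, 0.027, 0.003], 0], [0.3, [0.028, 0.027, 0.003], 0], [0.3, [0.025, 0.025, 0.003], 0], [0.3, [0.016, 0.016, 0.002], 0], [0.3, [0.01, 0.01, 0], 0], [0.3, [0, 0, 0], 0], [0.3, [0, 0, 0], 0]])

```text
time: 22.37
position: [0.4502, 0.061, 0.2076]
tcp_rot: [0.34, 3.065, 0.046]
force: [0.3, -0.1, 0.0]
grip_width: 0.0595
```

```bash
python3 go.py .421 .11 .21; python3 -c "
from h import *
snap('wrist','w12.png')"
```

```text
t 22.37 pos [0.4502 0.061  0.2076] shift [ 0.0391  0.0415 -0.0031] yaw y 77.4 tilt [ 0.061  0.023 -0.998] F [ 0.3 -0.1  0. ] w 0.0595 j [-0.17  0.29 -0.1   2.26  0.05  0.52  1.04]
```

View pics/w12.png

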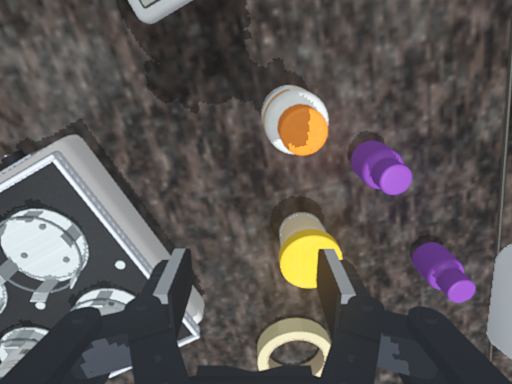

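```bash
python3 - <<'E'
import numpy as np
from scipy.optimize import fsolve
D=[(.5516,.4056,.1993,.58,1.72,.84),(.5365,.4237,.1195,.67,1.79,.69),(.5415,.4165,.0457,.77,1.83,.54),(.5306,.2438,.1982,.47,1.97,.69),(.5106,-.098,.2107,.38,2.10,.65),(.4385,.2437,.209,.36,2.14,.62),(.4414,.267,.13,.49,2.19,.43),(.4384,.2699,.0754,.59,2.23,.29),(.6016,-.2128,.2456,.47,1.82,.82),(.4502,.061,.2076,.29,2.26,.52)]
A=[];b=[]
for x,y,z,a,c,e in D:
    r=np.hypot(x,y); S=a+c+e
    A+=[[np.sin(a),np.sin(a+c),np.sin(S),0],[np.cos(a),np.cos(a+c),np.cos(S),1]]; b+=[r,z]
p,res,rk,sv=np.linalg.lstsq(np.array(A),b,rcond=None); print(p,np.abs(A@p-b).max())
for r in(.425,.436):
  for z in(.075,.09,.15):
    for t in(0,.065):
      S=np.pi-t
      f=lambda q:[p[0]*np.sin(q[0])+p[1]*np.sin(q[0]+q[1])+p[2]*np.sin(S)-r,p[0]*np.cos(q[0])+p[1]*np.cos(q[0]+q[1])+p[2]*np.cos(S)+p[3]-z]
      q=fsolve(f,[.5,2.2]);print(r,z,t,q.round(3),'j6',round(S-q.sum(),3))
from h import *
s=robot.read_state();print(watz(s,(302,130),.098))
E
```

```text
[0.65483993 0.44089337 0.31233087 0.26149466] 0.0042158097432394084
0.425 0.075 0 [0.549 2.402] j6 0.191
0.425 0.075 0.065 [0.542 2.447] j6 0.087
0.425 0.09 0 [0.516 2.392] j6 0.234
0.425 0.09 0.065 [0.507 2.437] j6 0.133
0.425 0.15 0 [0.391 2.341] j6 0.409
0.425 0.15 0.065 [0.376 2.384] j6 0.317
0.436 0.075 0 [0.553 2.378] j6 0.21
0.436 0.075 0.065 [0.546 2.423] j6 0.107
0.436 0.09 0 [0.521 2.368] j6 0.252
0.436 0.09 0.065 [0.512 2.413] j6 0.152
0.436 0.15 0 [0.401 2.319] j6 0.422
0.436 0.15 0.065 [0.385 2.361] j6 0.331
[0.4192 0.1087]
```

Emit:
move_arm(series=[[0.3, [0.012, 0.014, 0], 0], [0.3, [0.012, 0.014, 0.005], 0], [0.3, [0.007, 0.008, 0.015], 0], [0.3, [0.003, 0.003, 0.015], 0], [0.3, [0, 0, 0.01], 0], [0.3, [0, 0, 0], 0]])

```text
time: 22.92
position: [0.4333, 0.1032, 0.16]
tcp_rot: [0.359, 3.059, 0.045]
force: [-0.2, 0.9, 0.6]
grip_width: 0.0596
```

```bash
python3 go.py .424 .109 .085
```

```text
t 22.92 pos [0.4333 0.1032 0.16  ] shift [0.0147 0.0008 0.0743] yaw y 76.7 tilt [ 0.064  0.022 -0.998] F [-0.2  0.9  0.6] w 0.0596 j [-0.3   0.37 -0.08  2.33  0.09  0.37  0.88]
```

Emit:
move_arm(series=[[0.3, [0.006, 0, 0.005], 0], [0.3, [0.004, 0, 0.01], 0], [0.3, [0.003, 0, 0.01], 0], [0.3, [0.002, 0, 0.008], 0], [0.3, [0, 0, 0], 0], [0.3, [0, 0, 0], 0]])

```text
time: 23.42
position: [0.4226, 0.1032, 0.1251]
tcp_rot: [0.373, 3.056, 0.043]
force: [-0.4, -0.1, -1.1]
grip_width: 0.0599
```

```bash
python3 go.py .424 .109 .085;python3 -c "
from h import *
snap('wrist','w13.png')"
```

```text
t 23.42 pos [0.4226 0.1032 0.1251] shift [0.0024 0.0045 0.0402] yaw y 76.1 tilt [ 0.066  0.02  -0.998] F [-0.4 -0.1 -1.1] w 0.0599 j [-0.34  0.43 -0.05  2.39  0.11  0.25  0.84]
```

View pics/w13.png

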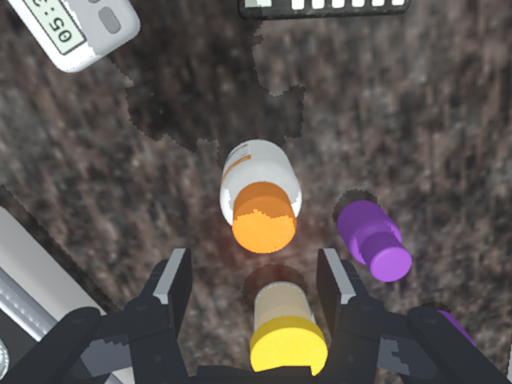

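```bash
python3 -c "
from h import *
s=robot.read_state();print(watz(s,(264,218),.098),s['joints'].round(3))"
```

```text
[0.416  0.1113] [-0.337  0.431 -0.05   2.39   0.106  0.253  0.845]
```

Emit:
move_arm(series=[[0.3, [0, 0, -0.041], 0], [0.3, [0, 0, -0.041], 0], [0.3, [0, 0, -0.041], 0], [0.3, [0, 0, -0.041], 0]])

```text
time: 23.8
position: [0.4094, 0.0985, 0.286]
tcp_rot: [0.376, 3.076, 0.03]
force: [1.1, -0.2, -0.9]
grip_width: 0.0597
```

```bash
python3 go.py .424 .109 .085
```

```text
t 23.8 pos [0.4094 0.0985 0.286 ] shift [-0.0035  0.0088  0.2016] yaw y 76.1 tilt [ 0.045  0.014 -0.999] F [ 1.1 -0.2 -0.9] w 0.0597 j [-0.28  0.14 -0.11  2.21  0.03  0.74  0.92]
```

Emit:
move_arm(series=[[0.3, [0, 0, 0], 0], [0.3, [0, 0, 0], 0], [0.3, [0, 0, 0], 0], [0.3, [0, 0, 0], 0]])

```text
time: 24.13
position: [0.4124, 0.0983, 0.2968]
tcp_rot: [0.379, 3.058, 0.042]
force: [0.3, 0.6, -0.4]
grip_width: 0.0595
```

```bash
python3 go.py .424 .109 .085
```

```text
t 24.13 pos [0.4124 0.0983 0.2968] shift [0.0032 0.006  0.2122] yaw y 75.9 tilt [ 0.063  0.02  -0.998] F [ 0.3  0.6 -0.4] w 0.0595 j [-0.27  0.12 -0.11  2.2   0.03  0.75  0.92]
```

Emit:
move_arm(series=[[0.3, [0, 0.02, 0], 0], [0.3, [0, 0.035, 0], 0], [0.3, [0, 0.041, 0], 0], [0.3, [0, 0.041, 0], 0], [0.3, [0, 0.041, 0], 0], [0.3, [0, 0.041, 0], 0]])

```text
time: 24.63
position: [0.4648, 0.3062, 0.2956]
tcp_rot: [0.405, 3.066, 0.022]
force: [1.2, -0.1, 0.5]
grip_width: 0.0599
```

```bash
python3 go.py .424 .109 .085
```

```text
t 24.63 pos [0.4648 0.3062 0.2956] shift [-0.002  -0.2054  0.2067] yaw y 75.0 tilt [ 0.051  0.008 -0.999] F [ 1.2 -0.1  0.5] w 0.0599 j [-0.57  0.31 -0.18  1.94  0.11  0.86  0.51]
```

Emit:
move_arm(series=[[0.3, [0, -0.005, 0], 0], [0.3, [0, -0.02, 0.01], 0], [0.3, [0, -0.03, 0.02], 0], [0.3, [0, -0.035, 0.02], 0], [0.3, [0, -0.035, 0.02], 0], [0.3, [0, -0.035, 0.015], 0], [0.3, [0, -0.025, 0.01], 0], [0.3, [0, -0.015, 0], 0], [0.3, [0, 0, 0], 0], [0.3, [0, 0, 0], 0]])

```text
time: 25.47
position: [0.4103, 0.1188, 0.1766]
tcp_rot: [0.379, 3.095, 0.015]
force: [0.6, 0.5, -0.4]
grip_width: 0.06
```

```bash
python3 go.py .424 .109 .085
```

```text
t 25.47 pos [0.4103 0.1188 0.1766] shift [-0.0136 -0.0074  0.0919] yaw y 76.0 tilt [ 0.025  0.006 -1.   ] F [ 0.6  0.5 -0.4] w 0.06 j [-0.3   0.33 -0.16  2.32  0.13  0.47  0.77]
```

Emit:
move_arm(series=[[0.3, [-0.006, -0.004, 0.005], 0], [0.3, [-0.004, -0.003, 0.012], 0], [0.3, [-0.002, 0, 0.015], 0], [0.3, [0, 0, 0.01], 0], [0.3, [0, 0, 0.005], 0], [0.3, [0, 0, 0], 0]])

```text
time: 25.97
position: [0.4263, 0.1136, 0.126]
tcp_rot: [0.37, 3.093, 0.02]
force: [-1.0, 0.0, 0.1]
grip_width: 0.0594
```

```bash
python3 go.py .421 .1095 .077; python3 -c "
from h import *
s,_=snap('wrist','w14.png')"
```

```text
t 25.97 pos [0.4263 0.1136 0.126 ] shift [ 0.0054 -0.006   0.0488] yaw y 76.4 tilt [ 0.027  0.009 -1.   ] F [-1.   0.   0.1] w 0.0594 j [-0.3   0.44 -0.12  2.35  0.17  0.33  0.76]
```

View pics/w14.png

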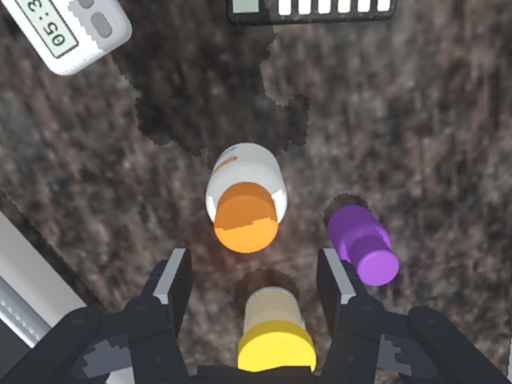

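Better tilt and j6 = 0.33. The orange cap is at (247,218), slightly left of centre; correct and descend.

Emit:
move_arm(series=[[0.3, [0.003, -0.004, 0.005], 0], [0.3, [0.002, -0.002, 0.012], 0], [0.3, [0.001, 0, 0.014], 0], [0.3, [0, 0, 0.008], 0], [0.3, [0, 0, 0.004], 0], [0.3, [0, 0, 0], 0]])

```text
time: 26.52
position: [0.4215, 0.111, 0.0833]
tcp_rot: [0.366, 3.088, 0.025]
force: [0.3, -0.3, 0.2]
grip_width: 0.0597
```

```bash
python3 go.py .421 .1095 .077
```

```text
t 26.52 pos [0.4215 0.111  0.0833] shift [ 0.0003 -0.0016  0.0062] yaw y 76.5 tilt [ 0.033  0.012 -0.999] F [ 0.3 -0.3  0.2] w 0.0597 j [-0.34  0.53 -0.07  2.4   0.2   0.19  0.74]
```

Emit:
move_arm(series=[[0.3, [0, -0.001, 0.003], 0], [0.3, [0, 0, 0.002], 0], [0.7, [0, 0, 0], 0], [0.7, [0, 0, 0], 0], [0.7, [0, 0, 0], 0], [0.7, [0, 0, 0], 0], [0.7, [0, 0, 0], 0]], newtons=50)

```text
time: 27.1
position: [0.4219, 0.1099, 0.0798]
tcp_rot: [0.365, 3.086, 0.027]
force: [-0.3, -0.9, -2.7]
grip_width: 0.0354
```

```bash
python3 go.py .4795 -.1415 .22
```

```text
t 27.1 pos [0.4219 0.1099 0.0798] shift [-0.1192 -0.228  -0.1413] yaw y 76.5 tilt [ 0.036  0.013 -0.999] F [-0.3 -0.9 -2.7] w 0.0354 j [-0.34  0.54 -0.07  2.4   0.21  0.17  0.74]
```

Emit:
move_arm(series=[[0.7, [0, 0, -0.01], 0], [0.7, [0, 0, -0.025], 0], [0.7, [0, 0, -0.035], 0], [0.7, [0, 0, -0.035], 0], [0.7, [-0.004, -0.008, -0.02], 0], [0.7, [-0.01, -0.02, -0.01], 0], [0.7, [-0.015, -0.03, 0], 0], [0.7, [-0.015, -0.03, 0], 0], [0.7, [-0.015, -0.03, 0], 0], [0.7, [-0.014, -0.027, 0], 0]])

```text
time: 27.93
position: [0.454, -0.0486, 0.2217]
tcp_rot: [0.341, 3.088, 0.028]
force: [0.2, 0.3, -3.2]
grip_width: 0.0353
```

```bash
python3 go.py .4795 -.1415 .22
```

```text
t 27.93 pos [ 0.454  -0.0486  0.2217] shift [-0.0451 -0.0851  0.0013] yaw y 77.4 tilt [ 0.036  0.014 -0.999] F [ 0.2  0.3 -3.2] w 0.0353 j [ 0.13  0.29 -0.18  2.22  0.07  0.6   1.26]
```

Emit:
move_arm(series=[[0.7, [-0.011, -0.022, 0], 0], [0.7, [-0.01, -0.018, 0], 0], [0.7, [-0.006, -0.012, 0], 0], [0.7, [-0.004, -0.006, 0.004], 0], [0.7, [0, 0, 0.004], 0], [0.7, [0, 0, 0], 0]])

```text
time: 28.43
position: [0.4709, -0.1228, 0.2123]
tcp_rot: [0.359, 3.086, 0.025]
force: [1.0, 0.8, -2.9]
grip_width: 0.0359
```

```bash
python3 go.py .4795 -.1415 .1538
```

```text
t 28.43 pos [ 0.4709 -0.1228  0.2123] shift [-0.0108 -0.0174  0.0586] yaw y 76.8 tilt [ 0.036  0.012 -0.999] F [ 1.   0.8 -2.9] w 0.0359 j [ 0.27  0.34 -0.16  2.17  0.06  0.61  1.41]
```

Emit:
move_arm(series=[[0.7, [-0.005, -0.009, 0.003], 0], [0.7, [-0.004, -0.006, 0.008], 0], [0.7, [-0.002, -0.003, 0.01], 0], [0.7, [0, 0, 0.006], 0], [0.7, [0, 0, 0], 0], [0.7, [0, 0, 0], 0]])

```text
time: 28.93
position: [0.4784, -0.1402, 0.1811]
tcp_rot: [0.35, 3.09, 0.027]
force: [-0.1, 0.1, -3.2]
grip_width: 0.0353
```

```bash
python3 go.py .4795 -.1415 .1538; python3 -c "
from h import *
s,_=snap('wrist','w15.png')"
```

```text
t 28.93 pos [ 0.4784 -0.1402  0.1811] shift [-0.0006 -0.0016  0.0273] yaw y 77.1 tilt [ 0.033  0.014 -0.999] F [-0.1  0.1 -3.2] w 0.0353 j [ 0.3   0.4  -0.15  2.17  0.07  0.54  1.44]
```

View pics/w15.png

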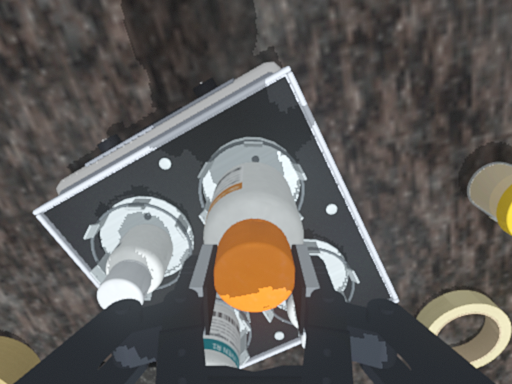

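Emit:
move_arm(series=[[0.7, [0, -0.001, 0.006], 0], [0.7, [0, 0, 0.008], 0], [0.7, [0, 0, 0.006], 0], [0.7, [0, 0, 0.002], 0], [0.7, [0, 0, 0], 0]])

```text
time: 29.4
position: [0.4791, -0.14, 0.1574]
tcp_rot: [0.347, 3.09, 0.027]
force: [-0.2, -1.0, -3.4]
grip_width: 0.0353
```

```bash
python3 go.py .4795 -.1415 .1538
```

```text
t 29.4 pos [ 0.4791 -0.14    0.1574] shift [-0.0006 -0.0015  0.0036] yaw y 77.2 tilt [ 0.034  0.014 -0.999] F [-0.2 -1.  -3.4] w 0.0353 j [ 0.29  0.44 -0.14  2.19  0.09  0.48  1.43]
```

Emit:
move_arm(series=[[0.7, [0, -0.001, 0.002], 0], [0.7, [0, 0, 0.002], 0], [0.7, [0, 0, 0.0015], 0]])

```text
time: 29.65
position: [0.4799, -0.1408, 0.1532]
tcp_rot: [0.347, 3.088, 0.027]
force: [-10.4, 3.8, 44.9]
grip_width: 0.0354
```

```bash
python3 go.py .4795 -.1415 .1538
```

```text
t 29.65 pos [ 0.4799 -0.1408  0.1532] shift [ 0.0002 -0.0008 -0.0006] yaw y 77.2 tilt [ 0.036  0.013 -0.999] F [-10.4   3.8  44.9] w 0.0354 j [ 0.29  0.44 -0.14  2.2   0.09  0.47  1.43]
```

Contact. Release, rise, and move away.

Emit:
move_arm(series=[[0.6, [0, 0, -0.0005], 0], [0.4, [0, 0, 0], 0], [0.3, [0, 0, 0], 0], [0.3, [0, 0, -0.01], 0], [0.3, [0, 0, -0.02], 0], [0.3, [0, 0, -0.03], 0], [0.3, [0, 0, -0.03], 0], [0.3, [0, 0, -0.02], 0], [0.3, [0, 0, 0], 0]])

```text
time: 30.4
position: [0.4761, -0.1422, 0.2718]
tcp_rot: [0.346, 3.087, 0.028]
force: [0.9, -0.1, -0.1]
grip_width: 0.0596
```

Emit:
move_arm(series=[[0.3, [0, 0.02, 0], 0], [0.3, [0, 0.035, 0], 0], [0.3, [0, 0.04, 0], 0], [0.3, [0, 0.04, 0], 0], [0.3, [0, 0.04, 0], 0], [0.3, [0, 0.03, 0], 0], [0.3, [0, 0.015, 0], 0], [0.3, [0, 0, 0], 0], [0.3, [0, 0, 0], 0]])

```text
time: 31.15
position: [0.5273, 0.0796, 0.2805]
tcp_rot: [0.356, 3.079, 0.027]
force: [0.3, -0.6, -0.6]
grip_width: 0.0596
```

```bash
python3 go.py .4795 -.1415 .1538; python3 - <<'E'
from h import *
a,t=snap('top','top1.png'); b,s=snap('side','side1.png')
cv2.imwrite('pics/t1.png',cv2.resize(t[100:260,270:430],None,fx=3.5,fy=3.5,interpolation=cv2.INTER_CUBIC))
cv2.imwrite('pics/s1.png',cv2.resize(s[170:320,190:350],None,fx=4,fy=4,interpolation=cv2.INTER_CUBIC))
E
```

```text
t 31.15 pos [0.5273 0.0796 0.2805] shift [ 0.0011 -0.2289  0.1217] yaw y 76.8 tilt [ 0.044  0.013 -0.999] F [ 0.3 -0.6 -0.6] w 0.0596 j [-0.08  0.3  -0.23  2.    0.1   0.8   0.98]
```

View pics/top1.png

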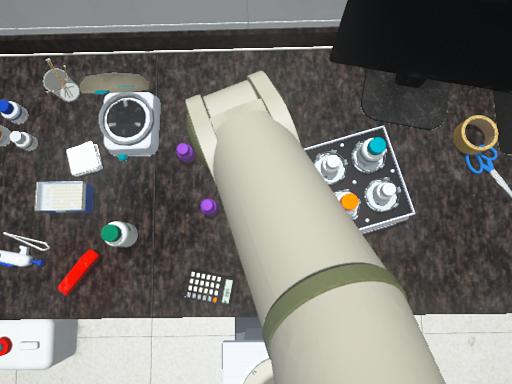

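View pics/t1.png

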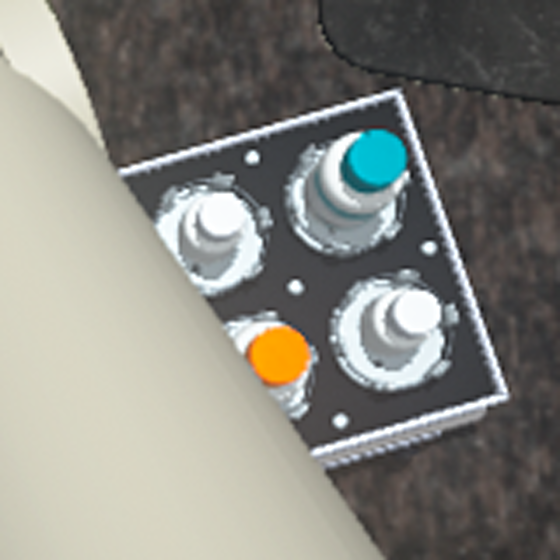

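View pics/s1.png

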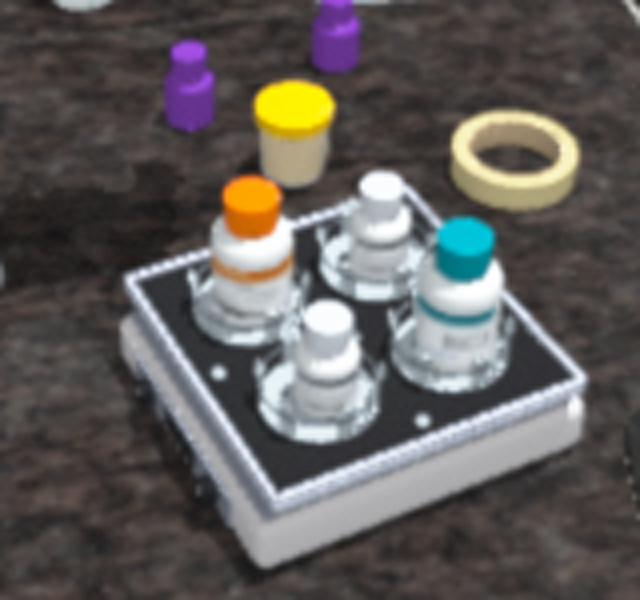

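All four stand upright on their holder floors, mediums on h0/h2 and vials on h1/h3. The cup and the green bottle look unmoved, and the robot is clear.

```bash
python3 -c "
from h import *
print(robot.finish_job())"
```

```text
the job is handed in; nothing more can be done
None
```

The shaker is loaded as asked, and I handed the job in at about 31 s of the 126 s allowed.

| Holder | Bottle |
|---|---|
| holder0 (front left) | orange medium |
| holder2 (back right) | teal medium |
| holder1 (back left) | small bottle |
| holder3 (front right) | small bottle |

- **Placing:** I gripped each bottle by its cap and lowered it until the force reading showed floor contact (27–45 N at the wrist). Only then did I release it.
- **Last checks:** The final side view shows all four upright inside their prongs. In the top view the arm partly covers holder0. The cup (side view) and the largest bottle (top view) look to be where they stood. The arm was clear of everything, about 0.28 m up.
- **Disagreements:**
  - The cameras differed by up to about 7 mm on bottle positions and up to about 10 mm on the holders in the first side view. Both were within what the grasps and holders could take.
  - The tool drifted up to about 4° off vertical during the moves. Each bottle was gripped at nearly the tilt it was set down with, except the first small bottle (holder3), whose tilt grew by about 2°. It settled upright on release.

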